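# Slide the nut into its pocket and lock it under the keeper

## Robot

A 6-joint arm with a two-finger parallel gripper is mounted at the origin on a cart in front of the work surface, level with it; the furniture and walls round the work are solid. World frame = base frame: x ahead of the robot, y to its left, z up, the work surface at z = 0. Lengths are in mm, angles in rad, forces in N, time in s.
With the tool pointing down it reaches from about 425 to 1125 mm from the base axis. Payload 14.9 kg.
Tool frame: the origin (TCP) lies at the very end of the fingers, on their centre line; the grasp point (between the pads) lies manip.grasp_offset behind it (manip.grasp_offset is the distance from the TCP to the grasp point, in mm); z points along the fingers, y is the line along which they close (so a half turn about z gives the same grasp; the last joint's range is limited). The gripper opens to 91 mm and grips with 3 to 60 N. Pads are 32 mm wide; open, the fingers measure 118 mm over their backs; the gripper's body (76 mm by 178 mm) begins 60 mm behind the grasp point.
Start: joints at [-1.29, 0.379, 1.734, -0, 1.028, -0.033], TCP at [216.068, -665.832, 213.932] pointing down, gripper open.
Joint ranges: [-2.77, 2.77], [-0.74, 2.19], [0, 2.66], [-1.06, 4.2], [0.31, 2.87], [-3.08, 3.08]. Speed limits (rad/s): [1.89, 1.89, 2.39, 3.14, 3.14, 3.14].

## Interface

Orientations are given as a unit quaternion [w, x, y, z].
In Python, from rig import manip, viewer gives the robot as it stands. The module is installed in compiled form; this text tells all that it offers.
- The arm moves only by the tool drive_tool, never from a script. Its argument "moves" is a list of rows, each an object of numbers: "dx", "dy", "dz": the shift along the tool's x, y, z in mm; "yaw": the turn about the tool's z in rad. A call has 1 to 10 rows; each row shifts and turns the commanded pose from where the row before left it, along the tool's axes as they then stand; what a row does not reach is not made up. A row lasts 1/10 s, in which the tool goes at most 50 mm and 8.59 degrees, less where a joint would pass 70% of its speed; a pose out of reach is approached as far as the arm can. A call is refused whole if a number of a shift passes 50 or a number of a turn 0.15, either way. A call with a gripper value outside its range is refused whole. "jaw" is the opening, from 0 (shut) to 1 (fully open), set as the call begins (left out, the last holds). The fingers move at their own pace and stop on an object; "newtons" is the grip in N (left out, the last holds). Time passes only in rows, so rows that do not move let the fingers close. It gives the time, the measured TCP pose, the force, the opening and the grip force at its end, in the units of the state.
- manip.read_state(): the state, without advancing time (a new reading comes with each control period).
- viewer.camera(name): name is "scene" or "top" or "wrist"; returns a dict with "color" (400x640x3 uint8, red, green, blue), "range_z" (400x640 float32, mm along the optical axis (not along the pixel's ray), 0 where there is no reading), "fx", "fy", "cx", "cy" (pixels), "extrinsics" (4x4, takes a point from camera to world coordinates); the wrist camera has in their place "hand_eye" (4x4, takes a point from camera to tool coordinates, whose origin is the TCP and whose axes are the flange's). Camera axes: x right, y down, z forward; pixel columns grow to the right and rows downward; lengths in mm; the calibration is good to about 2 mm. The wrist camera is an equidistant fisheye: a pixel r from the principal point sees the ray r / f radians off the axis. A picture is of the moment at which its call begins: read the wrist's pose just before it.
- manip.finish_job(): hands the job in; it is judged then, once.
The state is a dict: "time_s": time; "joint_pos": joint angles; "qd": joint speeds; "joint_efforts": joint torques, N m; "tool_pos": TCP position; "orientation": TCP orientation; "contact_force": force on the tool from outside, world axes, zero at the start; "torque": the same for the moment, N m; "opening": finger opening in mm; "grip_force": force on a finger pad.
Only numpy, scipy, OpenCV 4.12 (cv2) and the standard library are available. Lean on these libraries where they do the work, as an engineer would, in place of code of your own. Each camera call takes 0.05 s, during which the arm holds its last target. There are 200 camera calls.

## Task

Swing the red keeper off the pocket in the blue fixture plate, then slide the loose brass hex nut across the plate, without picking it up, until it drops flat into the pocket. Then swing the keeper back over the nut until it stops, let go, and leave the bottles, marker and screwdriver where they stand.

Things in the scene. Friction and masses are not known exactly. Their poses are not given: they have to be found in the camera images.
- plate: blue fixture plate lying fixed on the table, 160 (its x) x 220 (its y) x 20 mm thick, no rim. Origin: centre of its underside; z up. It carries one round pocket and the red keeper. Apart from these its top (20 mm above the table) is bare but for a 7 mm thick stop pin, 14 mm tall, at x +40, y -29.5 mm
- pocket (a point): centre of the floor of the round flat-bottomed pocket in the plate: 44 mm diameter, 6 mm deep (floor 14 mm above the table), sharp-edged, at x -3, y -45 mm of the plate. Axes as the plate
- pivot (a point): point on the keeper's upright pivot axis, at the level of the plate's top, at x +52, y -45 mm of the plate; axes as the plate. The pivot's screw head stands 17 mm above the plate's top
- keeper (a joint): angle of the keeper, rad. The keeper is a flat red bar 22 mm wide and 5 mm thick whose underside is 7 mm above the plate, swinging level about the pivot. At 0 it lies along the plate's -x from the pivot, centrally over the pocket, against its stop; it grows as it turns counter-clockwise seen from above (toward the plate's -y), up to 1.45. It takes about 0.6 N at the knob and stays where it is left
- keeper_knob (a point): centre of the top of the black upright round knob on the keeper's free end, 92 mm from the pivot axis: 16 mm diameter, 34 mm tall above the bar; the bar's top is 32 mm and the knob's top 66 mm above the table
- nut: loose flat brass hex nut, 32 mm across flats, 37 across corners, 10 thick, 19 bore, 50 to 85 g, flat on the plate's +y half. Origin: centre of its underside, z up; a flat faces its x. Seated it stands 4 mm proud, 3 mm under the keeper; on the plate's top it blocks the keeper. Pushed, it turns until a flat meets the finger and may drift 10 mm sideways; 5 mm off line it leans on the pocket's rim
- tan_bottle: bystander: cream flat bottle with a blue cap, 35 x 57 x 82 mm tall; origin at its foot
- threadlocker: bystander: small red bottle with a pointed blue cap, 19 x 32 x 93 mm tall; origin at its foot
- marker: bystander: marker pen lying on the table, 137 mm long; origin under its middle
- screwdriver: bystander: screwdriver with an orange grip lying on the table, 185 mm long, 30 mm high; origin under its middle
Not all that is in view belongs to the job. What is shaped like the nut but green is not meant.

How it is judged:
By the outcome, as a careful person would: the job done as asked, in the order asked, and still so for the second after the job is handed in, with the robot touching nothing.
It also fails if it takes over 67 s, if anything falls off the work surface, if the arm or the gripper's body presses on something with over 40 N, if the wrist force passes 120 N, or if a joint passes its speed limit or range.

## Working session

There is one attempt and no reset: what is moved stays moved. The work goes in short steps, Python scripts to look and compute and a tool call to move; the robot and the scene stay as the last step left them, time stands still between calls to the robot, and variables do not carry over. Pictures are saved under pics/ and viewed, at most 10 in all, crops included, and the job is handed in when it is done.

Besides the shell and the picture viewer there is one more tool, called after ">>>" by a JSON object that holds its "fn" and its "kwargs". drive_tool: Moves the arm, as the interface text tells. Its arguments: {"type":"object","properties":{"moves":{"type":"array","items":{"type":"object","properties":{"dx":{"type":"number"},"dy":{"type":"number"},"dz":{"type":"number"},"yaw":{"type":"number"}}}},"jaw":{"type":"number"},"newtons":{"type":"number"}},"required":["moves"]}

```bash
mkdir -p pics; cat > h.py <<'E'
import numpy as np, cv2
from rig import manip, viewer
def snap(n,f):
    c=viewer.camera(n); cv2.imwrite(f'pics/{f}.png',c['color'][:,:,::-1]); np.savez(f'pics/{f}.npz',**c); return c
def load(f): return dict(np.load(f'pics/{f}.npz'))
def px(c,u,v,z=None):
    """pixel->world, at plane height z or by depth"""
    T=c['extrinsics']; r=np.array([(u-c['cx'])/c['fx'],(v-c['cy'])/c['fy'],1.])
    if z is None: d=c['range_z'][int(v),int(u)]; return T[:3,:3]@(r*d)+T[:3,3]
    d=T[:3,:3]@r; return T[:3,3]+d*(z-T[2,3])/d[2]
E
python3 - <<'E'
from h import *
np.set_printoptions(precision=2,suppress=True)
a=snap('top','top0');b=snap('scene','scene0')
print(a['fx'],a['extrinsics'],b['extrinsics'][:3,3],manip.grasp_offset)
s=manip.read_state();print(s)
E
```

```text
406.64689702155795 [[   0.01   -0.99    0.15  412.77]
 [  -1.     -0.01    0.01 -264.75]
 [  -0.01   -0.15   -0.99 1000.96]
 [   0.      0.      0.      1.  ]] [ 279.14 -721.04  740.9 ] 18.8
{'time_s': 0.1, 'joint_pos': array([-1.29,  0.38,  1.73, -0.  ,  1.03, -0.03]), 'qd': array([ 0., -0., -0.,  0., -0., -0.]), 'joint_efforts': array([ -0.  , -76.5 , -43.53,   0.07,   0.04,  -0.  ]), 'tool_pos': array([ 215.97, -665.48,  213.36]), 'orientation': array([-0.  ,  0.99,  0.16, -0.  ]), 'contact_force': array([-0.42, -0.21, -0.03]), 'torque': array([-0.02, -0.02, -0.01]), 'grip_force': 0.0, 'opening': 91.20372647565463}
```

View pics/top0.png

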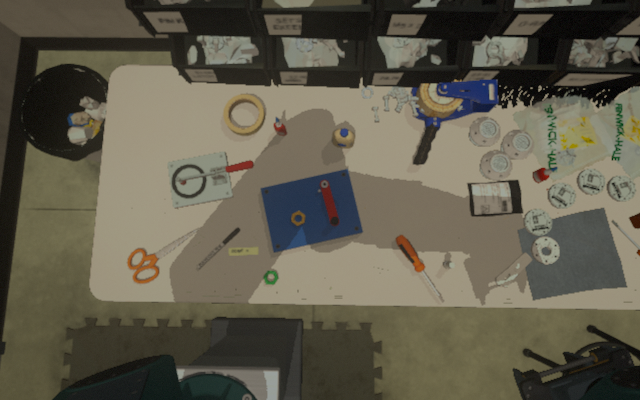

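View pics/scene0.png

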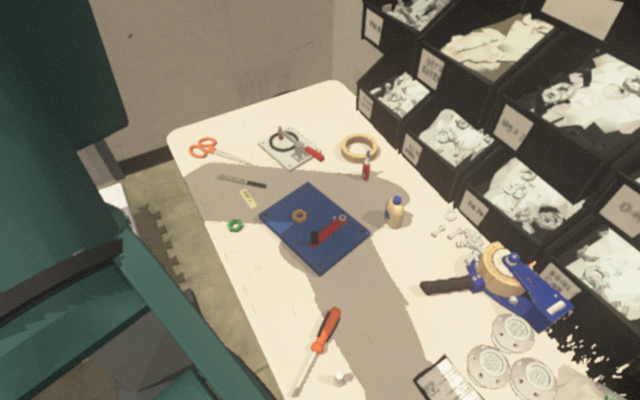

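The top view shows the plate around (311,210). The brass nut is at (298,218), and the keeper runs from its pivot near (324,184) to its knob near (333,220). Possible confusions are the green nut at (271,277), which is a decoy, and the white toggle-clamp fixture with a red handle at (200,180). I choose the brass nut and check it in a crop.

```bash
python3 - <<'E'
from h import *
c=load('top0'); im=c['color'][160:260,250:370,::-1]
im=cv2.convertScaleAbs(cv2.resize(im,None,fx=6.5,fy=5.9999,interpolation=cv2.INTER_CUBIC)[:, :780],alpha=1.6)
im=cv2.resize(c['color'][160:260,250:370,::-1],None,fx=6,fy=6,interpolation=cv2.INTER_CUBIC)
cv2.imwrite('pics/crop0.png',cv2.convertScaleAbs(im,alpha=1.7))
np.set_printoptions(precision=1,suppress=True)
hsv=cv2.cvtColor(c['color'],cv2.COLOR_RGB2HSV)
roi=np.zeros((400,640),np.uint8); roi[160:260,250:370]=1
m=((hsv[...,0]>100)&(hsv[...,0]<130)&(hsv[...,1]>110)).astype(np.uint8)*roi
k=max(cv2.findContours(m,0,2)[0],key=cv2.contourArea)
P=np.array([px(c,u,v,20)[:2] for u,v in k[:,0]],np.float32)
r=cv2.minAreaRect(P);print(r,cv2.boxPoints(r))
n=((hsv[...,0]>8)&(hsv[...,0]<30)&(hsv[...,1]>100)).astype(np.uint8)*roi; n[:, 312:]=0
v,u=np.nonzero(n);print(len(u),u.mean(),v.mean(),px(c,u.mean(),v.mean(),30))
rr=(((hsv[...,0]<8)|(hsv[...,0]>172))&(hsv[...,1]>130)).astype(np.uint8)*roi
rr[:, :305]=0
v,u=np.nonzero(rr); print(len(u)); Q=np.array([px(c,a,b,32)[:2] for a,b in zip(u,v)],np.float32);print(cv2.minAreaRect(Q))
E
```

```text
((526.7999267578125, -228.79837036132812), (156.48753356933594, 215.66514587402344), 13.555903434753418) [[ 425.5 -142.3]
 [ 476.  -352. ]
 [ 628.1 -315.3]
 [ 577.6 -105.6]]
106 297.27358490566036 217.5188679245283 [ 506.3 -197.2   30. ]
280
((538.9070434570312, -274.2940979003906), (92.72735595703125, 20.815841674804688), 16.34217643737793)
```

View pics/crop0.png

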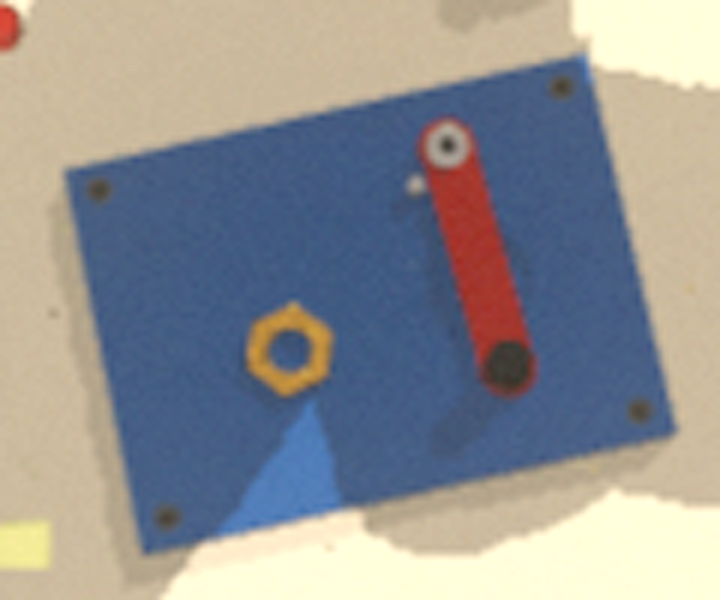

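The crop confirms the brass hex nut at crop (290,350). The keeper runs from the pivot at (447,145) to the black knob at (508,365), and the stop pin is at (415,185). The measured plate is 156x216 mm against 160x220, and the keeper direction agrees. Next I move above the knob.

```bash
cat >> h.py <<'E'
from scipy.spatial.transform import Rotation as R
PC=np.array([526.8,-228.8]); PA=np.radians(13.56)
def pl(x,y): c,s=np.cos(PA),np.sin(PA); return PC+[c*x-s*y,s*x+c*y]
def topl(w): c,s=np.cos(PA),np.sin(PA); d=np.asarray(w)[:2]-PC; return np.array([c*d[0]+s*d[1],-s*d[0]+c*d[1]])
def Rt(s):
    q=s['orientation']; return R.from_quat([q[1],q[2],q[3],q[0]]).as_matrix()
def go(xy,z,ang):
    """tool-axes shift to world xy,z, tool x at angle ang; yaw to make"""
    s=manip.read_state(); M=Rt(s); d=np.array([*xy,z])-s['tool_pos']
    a=np.arctan2(M[1,0],M[0,0]); y=(a-ang+np.pi)%(2*np.pi)-np.pi
    print('pos',s['tool_pos'].round(1),'xang',a.round(3),'tool shift',(M.T@d).round(1),'yaw',round(y,3),'t',s['time_s'],'F',s['contact_force'].round(1),'j',s['joint_pos'].round(2))
E
python3 -c "
from h import *
print(pl(-40,-45)); go(pl(-40,-45),150,PA)"
```

```text
[ 498.4658605  -281.92416154]
pos [ 216.  -665.5  213.4] xang 0.314 tool shift [ 387.1 -277.6   63.6] yaw 0.077 t 0.1 F [-0.4 -0.2 -0. ] j [-1.29  0.38  1.73 -0.    1.03 -0.03]
```

>>> {"fn": "drive_tool", "kwargs": {"moves": [{"dx": 27,"dy": -19.5,"dz": 4},{"dx": 27,"dy": -19.5,"dz": 4},{"dx": 27,"dy": -19.5,"dz": 4},{"dx": 27,"dy": -19.5,"dz": 4},{"dx": 27,"dy": -19.5,"dz": 4},{"dx": 27,"dy": -19.5,"dz": 4},{"dx": 27,"dy": -19.5,"dz": 4},{"dx": 27,"dy": -19.5,"dz": 4},{"dx": 27,"dy": -19.5,"dz": 4},{"dx": 27,"dy": -19.5,"dz": 4}], "jaw": 0.6, "newtons": 5}}

```text
invalid input at $.moves[0]: expected keys dx, dy, dz, yaw
```

>>> {"fn": "drive_tool", "kwargs": {"moves": [{"dx": 27,"dy": -19.5,"dz": 4},{"dx": 27,"dy": -19.5,"dz": 4},{"dx": 27,"dy": -19.5,"dz": 4},{"dx": 27,"dy": -19.5,"dz": 4},{"yaw": 0.077},{}]}}

```text
invalid input at $.moves[0]: expected keys dx, dy, dz, yaw
```

```bash
python3 - <<'E'
from h import *
go(pl(-40,-45),150,PA)
s=manip.read_state(); c=snap('wrist','w1'); print(c['fx'],c['cx'],c['cy'],c['hand_eye'].round(3))
np.savez('pics/w1s.npz',p=s['tool_pos'],M=Rt(s))
go(pl(-40,-45),38,PA)
E
```

```text
pos [ 216.  -665.5  213.4] xang 0.314 tool shift [ 387.1 -277.6   63.6] yaw 0.077 t 0.1 F [-0.4 -0.2 -0. ] j [-1.29  0.38  1.73 -0.    1.03 -0.03]
309.70691628693146 314.4420039489764 198.4935032199877 [[-0.00000e+00 -9.57000e-01 -2.89000e-01  8.25460e+01]
 [ 1.00000e+00 -0.00000e+00  0.00000e+00 -1.29000e-01]
 [-0.00000e+00 -2.89000e-01  9.57000e-01 -1.70302e+02]
 [ 0.00000e+00  0.00000e+00  0.00000e+00  1.00000e+00]]
pos [ 216.  -665.6  213.4] xang 0.314 tool shift [ 387.1 -277.6  175.7] yaw 0.077 t 0.15 F [ 0.2 -0.3 -1. ] j [-1.29  0.38  1.73  0.    1.03 -0.03]
```

View pics/w1.png

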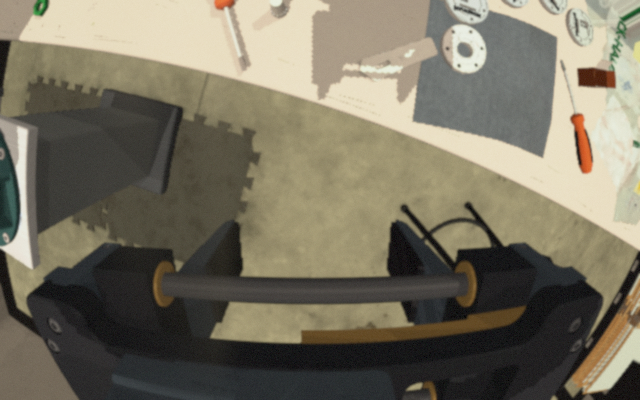

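The moves were refused because each row needs all four keys, so this wrist view is only of the start pose: the gripper fingers at (230,270) and (400,270) over the floor, with the table edge above.

>>> {"fn": "drive_tool", "kwargs": {"moves": [{"dx": 27,"dy": -19.5,"dz": 4,"yaw": 0},{"dx": 27,"dy": -19.5,"dz": 4,"yaw": 0},{"dx": 27,"dy": -19.5,"dz": 4,"yaw": 0},{"dx": 27,"dy": -19.5,"dz": 4,"yaw": 0},{"dx": 27,"dy": -19.5,"dz": 4,"yaw": 0},{"dx": 27,"dy": -19.5,"dz": 4,"yaw": 0},{"dx": 27,"dy": -19.5,"dz": 4,"yaw": 0},{"dx": 27,"dy": -19.5,"dz": 4,"yaw": 0},{"dx": 27,"dy": -19.5,"dz": 4,"yaw": 0},{"dx": 27,"dy": -19.5,"dz": 4,"yaw": 0}], "jaw": 0.6, "newtons": 5}}

```text
time_s: 1.15
tool_pos: [413.3, -395.8, 173.7]
orientation: [-0.0, 0.988, 0.156, -0.0]
contact_force: [0.7, 0.2, 0.1]
opening: 54.3
grip_force: 0.0
```

>>> {"fn": "drive_tool", "kwargs": {"moves": [{"dx": 27,"dy": -19.5,"dz": 4,"yaw": 0},{"dx": 27,"dy": -19.5,"dz": 4,"yaw": 0},{"dx": 27,"dy": -19.5,"dz": 4,"yaw": 0},{"dx": 27,"dy": -19.5,"dz": 4,"yaw": 0},{"dx": 0,"dy": 0,"dz": 0,"yaw": 0.077},{"dx": 0,"dy": 0,"dz": 0,"yaw": 0}]}}

```text
time_s: 1.75
tool_pos: [491.6, -288.7, 157.7]
orientation: [-0.0, 0.993, 0.118, -0.0]
contact_force: [-0.9, -1.3, 0.4]
opening: 54.7
grip_force: 0.0
```

```bash
python3 - <<'E'
from h import *
s=manip.read_state(); c=snap('wrist','w2')
np.savez('pics/w2s.npz',p=s['tool_pos'],M=Rt(s))
go(pl(-40,-45),38,PA)
E
```

```text
pos [ 491.3 -289.3  157.8] xang 0.239 tool shift [  8.7  -5.4 119.8] yaw 0.002 t 1.8 F [ 0.9 -0.8  0.1] j [-0.57  0.25  2.03 -0.    0.86  0.76]
```

View pics/w2.png

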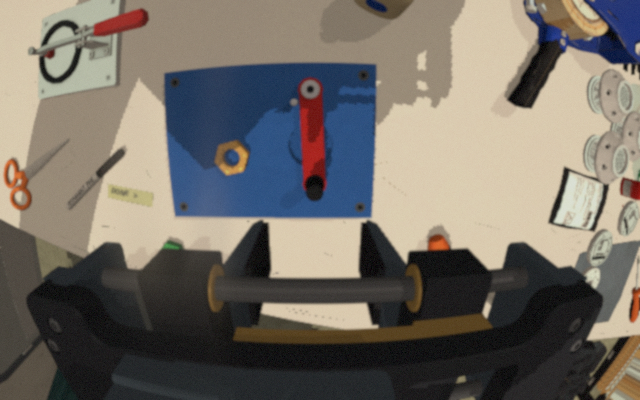

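The wrist view shows the knob top at (315,182), pivot (311,89), brass nut (232,158), plate corners (165,73), (376,65), (372,216), (176,216). I check those against my plate pose.

```bash
cat >> h.py <<'E'
def wpx(c,S,u,v,z):
    k=c['fx'] if 'fx' in c else 309.7
    d=np.array([u-c['cx'],v-c['cy']])/k; r=np.hypot(*d)
    ray=np.array([*(d/r*np.sin(r)),np.cos(r)]) if r>0 else np.array([0,0,1.])
    H=c['hand_eye']; M,p=S['M'],S['p']
    o=M@H[:3,3]+p; w=M@H[:3,:3]@ray; return o+w*(z-o[2])/w[2]
E
python3 - <<'E'
from h import *
np.set_printoptions(precision=1,suppress=True)
c=load('w2');S=np.load('pics/w2s.npz')
for n,u,v,z in [('tl',165,73,20),('tr',376,65,20),('br',372,216,20),('bl',176,216,20),('pivot',311,89,37),('knob',315,182,66),('nut',232,157,30)]:
    w=wpx(c,S,u,v,z); print(n,w,topl(w))
# subpixel nut
print(pl(52,-45),pl(-40,-45))
cv2.imwrite('pics/crop2.png',cv2.resize(c['color'][55:225,155:385,::-1],None,fx=3.45,fy=3.45,interpolation=cv2.INTER_CUBIC))
E
```

```text
tl [ 578.7 -105.7   20. ] [ 79.3 107.5]
tr [ 629.3 -317.8   20. ] [  78.7 -110.6]
br [ 476.9 -355.6   20. ] [ -78.3 -111.5]
bl [ 424.4 -143.1   20. ] [-79.5 107.4]
pivot [ 588.2 -262.1   37. ] [ 51.9 -46.7]
knob [ 509.6 -284.8   66. ] [-29.8 -50.4]
nut [ 507.  -200.6   30. ] [-12.6  32.1]
[ 587.9 -260.4] [ 498.5 -281.9]
```

View pics/crop2.png

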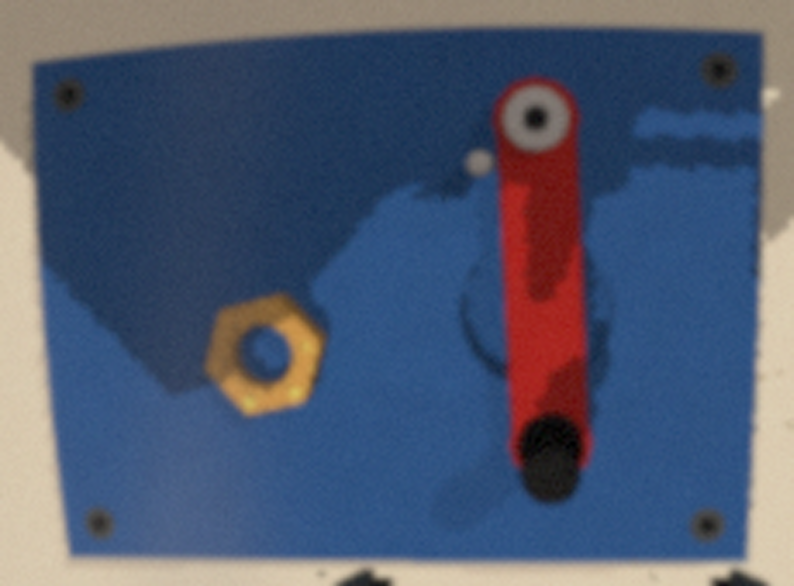

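The enlarged crop puts the knob top at (315,193) in the full picture, i.e. about plate (-40,-48). The nut's corner axis is turned about 0.22 rad clockwise from plate +x, and the pocket's left rim shows at crop (465,310). Next I descend over the knob and grip it lightly.

>>> {"fn": "drive_tool", "kwargs": {"moves": [{"dx": 8,"dy": -2,"dz": 20,"yaw": 0},{"dx": 0,"dy": 0,"dz": 30,"yaw": 0},{"dx": 0,"dy": 0,"dz": 30,"yaw": 0},{"dx": 0,"dy": 0,"dz": 20,"yaw": 0},{"dx": 0,"dy": 0,"dz": 18,"yaw": 0},{"dx": 0,"dy": 0,"dz": 0,"yaw": 0}]}}

```text
time_s: 2.4
tool_pos: [497.0, -285.5, 37.9]
orientation: [-0.001, 0.993, 0.118, -0.001]
contact_force: [-0.5, 0.4, 1.3]
opening: 54.7
grip_force: 0.0
```

>>> {"fn": "drive_tool", "kwargs": {"moves": [{"dx": 0,"dy": 0,"dz": 0,"yaw": 0},{"dx": 0,"dy": 0,"dz": 0,"yaw": 0},{"dx": 0,"dy": 0,"dz": 0,"yaw": 0},{"dx": 0,"dy": 0,"dz": 0,"yaw": 0},{"dx": 0,"dy": 0,"dz": 0,"yaw": 0},{"dx": 0,"dy": 0,"dz": 0,"yaw": 0}], "jaw": 0, "newtons": 5}}

```text
time_s: 3.0
tool_pos: [498.8, -285.8, 40.3]
orientation: [0.0, 0.993, 0.118, 0.0]
contact_force: [-0.4, -0.7, 3.2]
opening: 15.8
grip_force: 5.0
```

```bash
python3 - <<'E'
from h import *
go(pl(-40,-45),38,PA); s=manip.read_state(); print(topl(s['tool_pos']),s['opening'],s['grip_force'])
E
```

```text
pos [ 498.8 -285.8   40.3] xang 0.237 tool shift [ 0.5 -3.9  2.3] yaw 0.0 t 3.0 F [-0.4 -0.7  3.2] j [-0.56  0.45  2.04 -0.    0.65  0.77]
[-40.5390275  -48.85015866] 15.841027604561516 5.000350655973307
```

>>> {"fn": "drive_tool", "kwargs": {"moves": [{"dx": 0.8,"dy": 11.9,"dz": 0,"yaw": -0.13},{"dx": 0.8,"dy": 11.9,"dz": 0,"yaw": -0.13},{"dx": 0.8,"dy": 11.9,"dz": 0,"yaw": -0.13},{"dx": 0.8,"dy": 11.9,"dz": 0,"yaw": -0.13},{"dx": 0.8,"dy": 11.9,"dz": 0,"yaw": -0.13}]}}

```text
time_s: 3.5
tool_pos: [530.6, -335.3, 40.1]
orientation: [-0.0, 0.902, 0.431, 0.0]
contact_force: [3.1, 5.9, 1.6]
opening: 15.9
grip_force: 5.0
```

```bash
python3 - <<'E'
from h import *
go(pl(-40,-45),38,PA); s=manip.read_state(); p=topl(s['tool_pos'])-[52,-46.5]; print(p,np.hypot(*p),np.arctan2(-p[1],-p[0]),s['opening'],s['grip_force'])
E
```

```text
pos [ 530.6 -335.3   40.1] xang 0.892 tool shift [ 21.3 -58.5   2.1] yaw 0.655 t 3.5 F [3.1 5.9 1.6] j [-0.6   0.51  1.93  0.    0.7   0.08]
[-73.21768343 -57.89027812] 93.33870294864839 0.6690196864898871 15.88518793483011 4.999933367726044
```

Tracking well (radius 93, angle 0.67). I continue to about 1.3.

>>> {"fn": "drive_tool", "kwargs": {"moves": [{"dx": 0.8,"dy": 11.9,"dz": 0,"yaw": -0.13},{"dx": 0.8,"dy": 11.9,"dz": 0,"yaw": -0.13},{"dx": 0.8,"dy": 11.9,"dz": 0,"yaw": -0.13},{"dx": 0.8,"dy": 11.9,"dz": 0,"yaw": -0.13},{"dx": 0.8,"dy": 11.9,"dz": 0,"yaw": -0.13},{"dx": 0,"dy": 0,"dz": 0,"yaw": 0}]}}

```text
time_s: 4.1
tool_pos: [586.0, -355.3, 39.9]
orientation: [-0.0, 0.717, 0.697, 0.0]
contact_force: [-0.1, 2.0, 4.3]
opening: 15.8
grip_force: 5.0
```

>>> {"fn": "drive_tool", "kwargs": {"moves": [{"dx": 0,"dy": 0,"dz": 0,"yaw": 0},{"dx": 0,"dy": 0,"dz": 0,"yaw": 0},{"dx": 0,"dy": 0,"dz": 0,"yaw": 0},{"dx": 0,"dy": 0,"dz": -30,"yaw": 0},{"dx": 0,"dy": 0,"dz": -40,"yaw": 0},{"dx": 0,"dy": 0,"dz": -40,"yaw": 0},{"dx": 0,"dy": 0,"dz": 0,"yaw": 0}], "jaw": 0.5}}

```text
time_s: 4.8
tool_pos: [587.2, -357.5, 155.8]
orientation: [0.004, 0.719, 0.695, 0.001]
contact_force: [1.0, 0.4, 0.1]
opening: 45.3
grip_force: 0.0
```

```bash
python3 - <<'E'
from h import *
print(topl(manip.read_state()['tool_pos']))
go(pl(-35,0),150,PA-0.22)
E
```

```text
[  28.55766938 -139.23996698]
pos [ 587.2 -357.5  155.8] xang 1.536 tool shift [117.1 -98.6   4.6] yaw 1.519 t 4.8 F [1.  0.4 0.1] j [-0.58  0.42  1.79 -0.    0.92 -0.55]
```

>>> {"fn": "drive_tool", "kwargs": {"moves": [{"dx": 29,"dy": -22,"dz": 0,"yaw": 0},{"dx": 29,"dy": -22,"dz": 0,"yaw": 0},{"dx": 29,"dy": -22,"dz": 0,"yaw": 0},{"dx": 29,"dy": -22,"dz": 0,"yaw": 0},{"dx": 0,"dy": 0,"dz": 0,"yaw": 0.14},{"dx": 0,"dy": 0,"dz": 0,"yaw": 0.14},{"dx": 0,"dy": 0,"dz": 0,"yaw": 0.14},{"dx": 0,"dy": 0,"dz": 0,"yaw": 0.14},{"dx": 0,"dy": 0,"dz": 0,"yaw": 0.14},{"dx": 0,"dy": 0,"dz": 0,"yaw": 0.14}]}}

```text
time_s: 5.8
tool_pos: [500.5, -236.7, 149.5]
orientation: [-0.0, 0.941, 0.338, -0.0]
contact_force: [0.9, 0.5, 0.3]
opening: 45.6
grip_force: 0.0
```

>>> {"fn": "drive_tool", "kwargs": {"moves": [{"dx": 0,"dy": 0,"dz": 0,"yaw": 0.14},{"dx": 0,"dy": 0,"dz": 0,"yaw": 0.14},{"dx": 0,"dy": 0,"dz": 0,"yaw": 0.14},{"dx": 0,"dy": 0,"dz": 0,"yaw": 0.14},{"dx": 0,"dy": 0,"dz": 0,"yaw": 0.12},{"dx": 0,"dy": 0,"dz": 0,"yaw": 0},{"dx": 0,"dy": 0,"dz": 0,"yaw": 0}]}}

```text
time_s: 6.5
tool_pos: [500.6, -236.8, 149.7]
orientation: [-0.0, 1.0, 0.01, -0.0]
contact_force: [-0.1, -0.2, 0.9]
opening: 45.8
grip_force: 0.0
```

```bash
python3 - <<'E'
from h import *
s=manip.read_state(); c=snap('wrist','w3')
np.savez('pics/w3s.npz',p=s['tool_pos'],M=Rt(s))
go(pl(-12,34),60,PA-.22)
cv2.imwrite('pics/crop3.png',cv2.resize(c['color'][40:250,180:450,::-1],None,fx=2.85,fy=2.85,interpolation=cv2.INTER_CUBIC))
E
```

```text
pos [ 500.7 -236.8  149.7] xang 0.02 tool shift [  7.2 -38.1  89.7] yaw 0.003 t 6.55 F [-0.8 -0.6 -0.9] j [-0.48  0.24  2.06 -0.    0.84  1.07]
```

View pics/crop3.png

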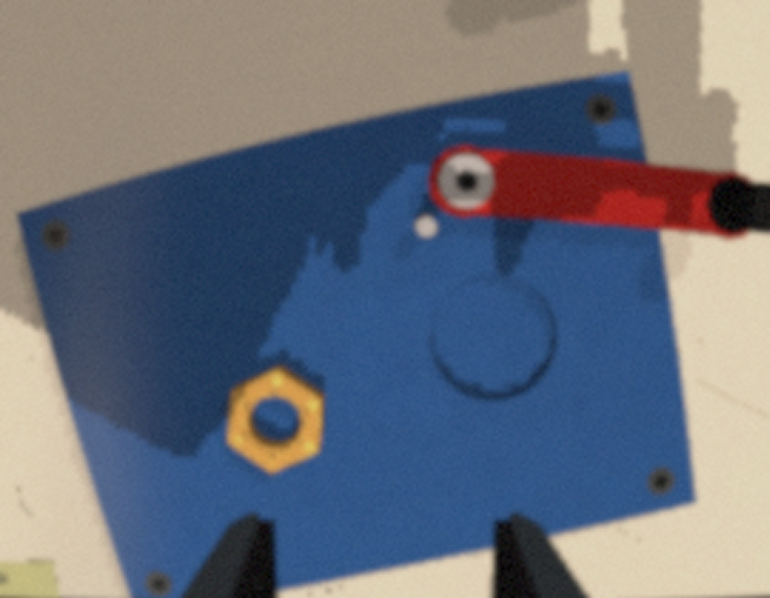

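The keeper is open, with its bar at crop (590,185). The pocket rim is centred at crop (494,337). The nut centre is at crop (275,420), with flats facing left and right, so it is aligned with the fingers.

```bash
python3 - <<'E'
from h import *
np.set_printoptions(precision=1,suppress=True)
c=load('w3');S=np.load('pics/w3s.npz')
f=lambda u,v,z:wpx(c,S,180+u/2.85,40+v/2.85,z)
L=[('pocket',494,337,20),('pl',432,335,20),('pr',556,335,20),('pt',495,276,20),('pb',494,398,20),('nut',275,420,30),('nl',229,420,30),('nr',322,420,30),('pivot',467,181,37),('tl',20,213,20),('tr',628,72,20),('br',694,500,20)]
for n,*a in L: w=f(*a); print(n,w,topl(w))
n=f(275,420,30); go(n[:2],60,0.02)
E
```

```text
pocket [ 534.7 -274.2   20. ] [ -2.9 -46. ]
pl [ 534.9 -252.7   20. ] [  2.2 -25.1]
pr [ 536.2 -296.    20. ] [ -6.6 -67.5]
pt [ 555.9 -273.6   20. ] [ 17.8 -50.4]
pb [ 513.1 -275.2   20. ] [-24.2 -41.9]
nut [ 506.2 -199.5   30. ] [-13.1  33.3]
nl [ 506.  -183.6   30. ] [-9.6 48.9]
nr [ 506.5 -215.6   30. ] [-16.6  17.5]
pivot [ 587.8 -261.4   37. ] [ 51.6 -46. ]
tl [ 578.6 -106.    20. ] [ 79.2 107.2]
tr [ 629.5 -317.5   20. ] [  79.1 -110.3]
br [ 475.9 -354.4   20. ] [ -78.9 -110.1]
pos [ 500.7 -236.8  149.7] xang 0.02 tool shift [  6.3 -37.1  89.7] yaw -0.0 t 6.55 F [-0.8 -0.6 -0.9] j [-0.5  0.2  2.1 -0.   0.8  1.1]
```

>>> {"fn": "drive_tool", "kwargs": {"moves": [{"dx": 3,"dy": -18.5,"dz": 10,"yaw": 0},{"dx": 3.3,"dy": -18.5,"dz": 20,"yaw": 0},{"dx": 0,"dy": 0,"dz": 30,"yaw": 0},{"dx": 0,"dy": 0,"dz": 30,"yaw": 0},{"dx": 0,"dy": 0,"dz": 25,"yaw": 0},{"dx": 0,"dy": 0,"dz": 10,"yaw": 0},{"dx": 0,"dy": 0,"dz": 0,"yaw": 0},{"dx": 0,"dy": 0,"dz": 0,"yaw": 0}]}}

```text
time_s: 7.35
tool_pos: [507.1, -199.9, 25.7]
orientation: [0.0, 1.0, 0.009, 0.0]
contact_force: [0.1, 0.0, -0.1]
opening: 46.0
grip_force: 0.0
```

```bash
python3 -c "
from h import *
go([506.2,-199.5],23,0.02)"
```

```text
pos [ 507.1 -199.9   25.7] xang 0.018 tool shift [-0.9 -0.4  2.7] yaw -0.002 t 7.35 F [ 0.1  0.  -0.1] j [-0.42  0.44  2.1   0.    0.6   1.13]
```

>>> {"fn": "drive_tool", "kwargs": {"moves": [{"dx": -0.9,"dy": 0,"dz": 2.5,"yaw": 0},{"dx": 0,"dy": 0,"dz": 0,"yaw": 0},{"dx": 0,"dy": 0,"dz": 0,"yaw": 0},{"dx": 0,"dy": 0,"dz": 0,"yaw": 0},{"dx": 0,"dy": 0,"dz": 0,"yaw": 0},{"dx": 0,"dy": 0,"dz": 0,"yaw": 0}], "jaw": 0, "newtons": 3}}

```text
time_s: 7.95
tool_pos: [506.1, -199.9, 22.7]
orientation: [0.0, 1.0, 0.008, 0.0]
contact_force: [0.0, -0.3, 4.3]
opening: 32.9
grip_force: 3.0
```

```bash
python3 -c "
from h import *
go([534.7,-274.2],23,0.02); print(manip.read_state()['opening'])"
```

```text
pos [ 506.1 -199.9   22.7] xang 0.017 tool shift [27.4 74.8 -0.2] yaw -0.003 t 7.95 F [ 0.  -0.3  4.3] j [-0.42  0.45  2.1   0.    0.6   1.14]
32.916333314792716
```

>>> {"fn": "drive_tool", "kwargs": {"moves": [{"dx": 2.75,"dy": 7.5,"dz": 0,"yaw": 0},{"dx": 2.75,"dy": 7.5,"dz": 0,"yaw": 0},{"dx": 2.75,"dy": 7.5,"dz": 0,"yaw": 0},{"dx": 2.75,"dy": 7.5,"dz": 0,"yaw": 0},{"dx": 2.75,"dy": 7.5,"dz": 0,"yaw": 0},{"dx": 2.75,"dy": 7.5,"dz": 0,"yaw": 0},{"dx": 2.75,"dy": 7.5,"dz": 0,"yaw": 0},{"dx": 2.75,"dy": 7.5,"dz": 0,"yaw": 0},{"dx": 2.7,"dy": 7.4,"dz": 0,"yaw": 0},{"dx": 2.7,"dy": 7.4,"dz": 0,"yaw": 0}]}}

```text
time_s: 8.95
tool_pos: [534.5, -274.7, 22.3]
orientation: [0.0, 1.0, 0.008, -0.0]
contact_force: [0.1, -1.2, -0.7]
opening: 32.4
grip_force: 3.0
```

>>> {"fn": "drive_tool", "kwargs": {"moves": [{"dx": 0,"dy": 0,"dz": 0,"yaw": 0},{"dx": 0,"dy": 0,"dz": 0,"yaw": 0}]}}

```text
time_s: 9.15
tool_pos: [534.2, -274.1, 22.3]
orientation: [-0.0, 1.0, 0.008, -0.0]
contact_force: [0.8, -0.3, -1.0]
opening: 32.8
grip_force: 3.0
```

```bash
python3 -c "
from h import *
go([534.7,-274.2],23,0.02); print(manip.read_state()['opening'],manip.read_state()['grip_force'])"
```

```text
pos [ 534.2 -274.1   22.3] xang 0.017 tool shift [ 0.5  0.1 -0.7] yaw -0.003 t 9.15 F [ 0.8 -0.3 -1. ] j [-0.51  0.51  1.98 -0.    0.65  1.04]
32.816111969791805 2.999776757787913
```

Now I release gently, raise, and look.

>>> {"fn": "drive_tool", "kwargs": {"moves": [{"dx": 0,"dy": 0,"dz": 0,"yaw": 0},{"dx": 0,"dy": 0,"dz": 0,"yaw": 0},{"dx": 0,"dy": 0,"dz": 0,"yaw": 0},{"dx": 0,"dy": 0,"dz": 0,"yaw": 0}], "jaw": 0.45}}

```text
time_s: 9.55
tool_pos: [534.3, -273.9, 22.5]
orientation: [0.0, 1.0, 0.008, 0.0]
contact_force: [0.1, 0.3, 1.0]
opening: 41.0
grip_force: 0.0
```

>>> {"fn": "drive_tool", "kwargs": {"moves": [{"dx": 0,"dy": 0,"dz": -20,"yaw": 0},{"dx": 0,"dy": 0,"dz": -40,"yaw": 0},{"dx": -15,"dy": 0,"dz": -40,"yaw": 0},{"dx": -15,"dy": 0,"dz": -30,"yaw": 0},{"dx": 0,"dy": 0,"dz": 0,"yaw": 0},{"dx": 0,"dy": 0,"dz": 0,"yaw": 0}]}}

```text
time_s: 10.15
tool_pos: [504.5, -274.6, 152.9]
orientation: [0.0, 1.0, 0.008, 0.001]
contact_force: [0.8, -1.1, -1.0]
opening: 40.7
grip_force: 0.0
```

```bash
python3 - <<'E'
from h import *
s=manip.read_state(); c=snap('wrist','w4')
np.savez('pics/w4s.npz',p=s['tool_pos'],M=Rt(s))
go(pl(28,-137),155,1.52)
cv2.imwrite('pics/crop4.png',cv2.resize(c['color'][60:240,220:440,::-1],None,fx=3.3,fy=3.3,interpolation=cv2.INTER_CUBIC))
E
```

```text
pos [ 504.3 -274.4  152. ] xang 0.017 tool shift [80.5 82.4 -3. ] yaw -1.503 t 10.2 F [-0.1  0.4 -0.4] j [-0.54  0.27  2.02  0.    0.85  1.02]
```

View pics/crop4.png

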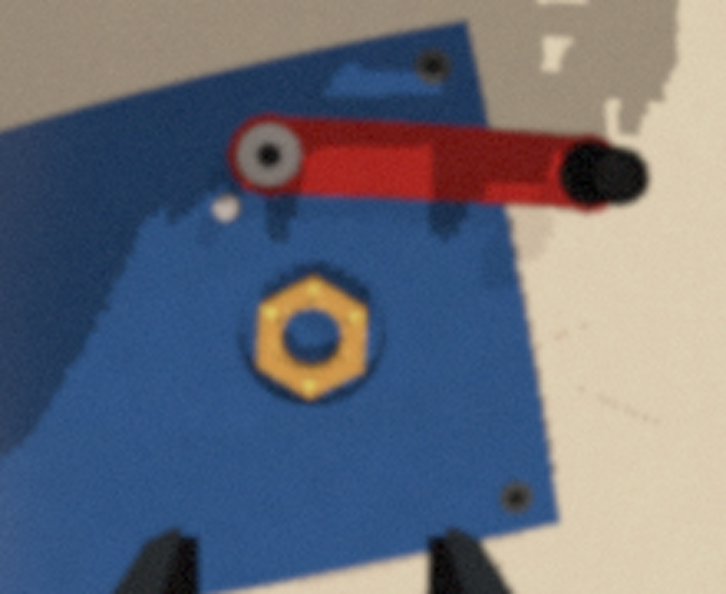

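The nut sits centred in the pocket, its centre at crop (311,337) with the dark pocket rim all round. The keeper is open, with the knob top at crop (620,175). I check the nut's height by depth and locate the knob.

```bash
python3 - <<'E'
from h import *
np.set_printoptions(precision=1,suppress=True)
c=load('w4');S=np.load('pics/w4s.npz')
f=lambda u,v,z:wpx(c,S,220+u/3.3,60+v/3.3,z)
print(f(311,337,24),f(255,337,24)-f(368,337,24),'knob',f(622,175,66))
H=c['hand_eye']
def dep(u,v):
    u,v=220+u/3.3,60+v/3.3; d=np.array([u-c['cx'],v-c['cy']])/c['fx']; r=np.hypot(*d)
    Z=np.median(c['range_z'][int(v)-1:int(v)+2,int(u)-1:int(u)+2]); ray=np.array([*(d/r*np.sin(r)),np.cos(r)]); p=ray*Z/ray[2]
    return (S['M']@(H[:3,:3]@p+H[:3,3])+S['p'])[2]
for q in [(280,315),(340,315),(280,365),(340,365),(311,390),(311,290),(150,400),(450,350),(311,470)]: print(q,dep(*q).round(1))
k=f(622,175,66); go(k[:2],120,1.53)
E
```

```text
[ 534.1 -273.9   24. ] [-0.5 33.6  0. ] knob [ 586.3 -352.7   66. ]
(280, 315) 23.5
(340, 315) 23.6
(280, 365) 23.6
(340, 365) 23.4
(311, 390) 23.0
(311, 290) 23.6
(150, 400) 19.8
(450, 350) 19.5
(311, 470) 19.6
pos [ 504.3 -274.4  152. ] xang 0.017 tool shift [80.7 79.7 32. ] yaw -1.513 t 10.2 F [-0.1  0.4 -0.4] j [-0.5  0.3  2.   0.   0.8  1. ]
```

The nut is flat, 4 mm proud everywhere. Next I regrip the knob.

>>> {"fn": "drive_tool", "kwargs": {"moves": [{"dx": 20,"dy": 20.3,"dz": 0,"yaw": 0},{"dx": 20,"dy": 20.3,"dz": 0,"yaw": 0},{"dx": 20,"dy": 20.3,"dz": 0,"yaw": 0},{"dx": 20,"dy": 20.3,"dz": 0,"yaw": 0},{"dx": 0,"dy": 0,"dz": 0,"yaw": -0.14},{"dx": 0,"dy": 0,"dz": 0,"yaw": -0.14},{"dx": 0,"dy": 0,"dz": 0,"yaw": -0.14},{"dx": 0,"dy": 0,"dz": 0,"yaw": -0.14},{"dx": 0,"dy": 0,"dz": 0,"yaw": -0.14},{"dx": 0,"dy": 0,"dz": 0,"yaw": -0.14}], "jaw": 0.6}}

```text
time_s: 11.2
tool_pos: [585.4, -353.9, 150.3]
orientation: [-0.001, 0.908, 0.418, -0.001]
contact_force: [-0.0, 0.0, -0.9]
opening: 54.7
grip_force: 0.0
```

>>> {"fn": "drive_tool", "kwargs": {"moves": [{"dx": 0,"dy": 0,"dz": 0,"yaw": -0.14},{"dx": 0,"dy": 0,"dz": 0,"yaw": -0.14},{"dx": 0,"dy": 0,"dz": 0,"yaw": -0.14},{"dx": 0,"dy": 0,"dz": 0,"yaw": -0.14},{"dx": 0,"dy": 0,"dz": 0,"yaw": -0.11},{"dx": 0,"dy": 0,"dz": 0,"yaw": 0}]}}

```text
time_s: 11.8
tool_pos: [585.4, -353.9, 150.5]
orientation: [-0.001, 0.722, 0.692, -0.0]
contact_force: [0.3, 1.0, -0.5]
opening: 54.7
grip_force: 0.0
```

```bash
python3 -c "
from h import *
go([586.1,-354.5],40,1.53)"
```

```text
pos [ 585.4 -353.9  150.5] xang 1.529 tool shift [ -0.7   0.9 110.5] yaw -0.001 t 11.8 F [ 0.3  1.  -0.5] j [-0.58  0.43  1.79 -0.    0.92 -0.54]
```

>>> {"fn": "drive_tool", "kwargs": {"moves": [{"dx": -0.7,"dy": 0.5,"dz": 25,"yaw": 0},{"dx": 0,"dy": 0,"dz": 30,"yaw": 0},{"dx": 0,"dy": 0,"dz": 30,"yaw": 0},{"dx": 0,"dy": 0,"dz": 24,"yaw": 0},{"dx": 0,"dy": 0,"dz": 0,"yaw": 0}]}}

```text
time_s: 12.3
tool_pos: [584.1, -353.5, 39.1]
orientation: [-0.003, 0.724, 0.69, -0.001]
contact_force: [-0.3, -0.2, -0.0]
opening: 54.3
grip_force: 0.0
```

>>> {"fn": "drive_tool", "kwargs": {"moves": [{"dx": 0,"dy": 0,"dz": 0,"yaw": 0},{"dx": 0,"dy": 0,"dz": 0,"yaw": 0},{"dx": 0,"dy": 0,"dz": 0,"yaw": 0},{"dx": 0,"dy": 0,"dz": 0,"yaw": 0},{"dx": 0,"dy": 0,"dz": 0,"yaw": 0},{"dx": 0,"dy": 0,"dz": 0,"yaw": 0}], "jaw": 0, "newtons": 5}}

```text
time_s: 12.9
tool_pos: [586.4, -355.3, 44.0]
orientation: [0.0, 0.723, 0.691, 0.0]
contact_force: [-0.3, 0.2, 4.4]
opening: 15.8
grip_force: 5.0
```

```bash
python3 - <<'E'
from h import *
go([586.1,-354.5],40,1.53); s=manip.read_state(); p=s['tool_pos'][:2]-[587.9,-261.4]; print(p,np.hypot(*p),np.arctan2(-p[1],-p[0])-PA,s['opening'])
E
```

```text
pos [ 586.4 -355.3   44. ] xang 1.527 tool shift [ 0.7 -0.4  4. ] yaw -0.003 t 12.9 F [-0.3  0.2  4.4] j [-0.58  0.58  1.81 -0.    0.76 -0.53]
[ -1.46236933 -93.85167926] 93.86307167466697 1.3185492344625336 15.832248385795378
```

>>> {"fn": "drive_tool", "kwargs": {"moves": [{"dx": 0.8,"dy": -11.9,"dz": 0,"yaw": 0.13},{"dx": 0.8,"dy": -11.9,"dz": 0,"yaw": 0.13},{"dx": 0.8,"dy": -11.9,"dz": 0,"yaw": 0.13},{"dx": 0.8,"dy": -11.9,"dz": 0,"yaw": 0.13},{"dx": 0.8,"dy": -11.9,"dz": 0,"yaw": 0.13},{"dx": 0.8,"dy": -11.9,"dz": 0,"yaw": 0.13},{"dx": 0.8,"dy": -11.9,"dz": 0,"yaw": 0.13},{"dx": 0.8,"dy": -11.9,"dz": 0,"yaw": 0.13},{"dx": 0.8,"dy": -11.9,"dz": 0,"yaw": 0.13},{"dx": 0,"dy": 0,"dz": 0,"yaw": 0}]}}

```text
time_s: 13.9
tool_pos: [503.2, -294.4, 43.4]
orientation: [-0.0, 0.984, 0.176, -0.001]
contact_force: [-6.9, -2.2, 1.6]
opening: 15.8
grip_force: 5.0
```

```bash
python3 - <<'E'
from h import *
go(pl(-40,-46.2),40,PA); s=manip.read_state(); p=s['tool_pos'][:2]-[587.9,-261.4]; print(p,np.hypot(*p),np.arctan2(-p[1],-p[0])-PA,s['opening'])
E
```

```text
pos [ 503.2 -294.4   43.4] xang 0.354 tool shift [ -0.3 -12.1   3.5] yaw 0.117 t 13.9 F [-6.9 -2.2  1.6] j [-0.57  0.46  2.02 -0.    0.67  0.65]
[-84.66109011 -32.98016532] 90.85808430120377 0.13480326523454025 15.7748825966299
```

>>> {"fn": "drive_tool", "kwargs": {"moves": [{"dx": -1,"dy": -3,"dz": 0,"yaw": 0.03},{"dx": 0,"dy": -3,"dz": 0,"yaw": 0.03},{"dx": 0,"dy": -3,"dz": 0,"yaw": 0.03},{"dx": 0,"dy": -1,"dz": 0,"yaw": 0.02},{"dx": 0,"dy": 0,"dz": 0,"yaw": 0}]}}

```text
time_s: 14.4
tool_pos: [500.3, -286.2, 43.4]
orientation: [-0.0, 0.992, 0.124, -0.0]
contact_force: [-1.0, -0.2, 0.7]
opening: 15.8
grip_force: 5.0
```

>>> {"fn": "drive_tool", "kwargs": {"moves": [{"dx": 0,"dy": -1.5,"dz": 0,"yaw": 0},{"dx": 0,"dy": 0,"dz": 0,"yaw": 0}]}}

```text
time_s: 14.6
tool_pos: [499.9, -284.7, 43.5]
orientation: [0.0, 0.992, 0.124, 0.0]
contact_force: [-0.5, -0.3, -0.5]
opening: 15.8
grip_force: 5.0
```

>>> {"fn": "drive_tool", "kwargs": {"moves": [{"dx": 0,"dy": -1,"dz": 0,"yaw": 0},{"dx": 0,"dy": 0,"dz": 0,"yaw": 0}]}}

```text
time_s: 14.8
tool_pos: [499.7, -283.7, 43.5]
orientation: [0.0, 0.992, 0.123, 0.0]
contact_force: [-1.2, -0.7, -1.0]
opening: 16.0
grip_force: 5.0
```

>>> {"fn": "drive_tool", "kwargs": {"moves": [{"dx": 0,"dy": -1,"dz": 0,"yaw": 0},{"dx": 0,"dy": 0,"dz": 0,"yaw": 0}]}}

```text
time_s: 15.0
tool_pos: [499.4, -282.7, 43.5]
orientation: [0.0, 0.992, 0.123, 0.0]
contact_force: [-0.5, -0.6, -0.3]
opening: 15.6
grip_force: 5.0
```

>>> {"fn": "drive_tool", "kwargs": {"moves": [{"dx": 0,"dy": -0.8,"dz": 0,"yaw": 0},{"dx": 0,"dy": 0,"dz": 0,"yaw": 0},{"dx": 0,"dy": 0,"dz": 0,"yaw": 0}]}}

```text
time_s: 15.3
tool_pos: [499.3, -282.3, 43.5]
orientation: [0.0, 0.992, 0.123, 0.0]
contact_force: [-0.7, -5.4, -1.9]
opening: 15.8
grip_force: 5.0
```

>>> {"fn": "drive_tool", "kwargs": {"moves": [{"dx": 0,"dy": -0.5,"dz": 0,"yaw": 0},{"dx": 0,"dy": 0,"dz": 0,"yaw": 0},{"dx": 0,"dy": 0,"dz": 0,"yaw": 0}]}}

```text
time_s: 15.6
tool_pos: [499.3, -282.2, 43.6]
orientation: [0.001, 0.992, 0.123, 0.0]
contact_force: [-1.1, -8.6, -3.4]
opening: 16.2
grip_force: 5.0
```

>>> {"fn": "drive_tool", "kwargs": {"moves": [{"dx": 0,"dy": 0,"dz": 0,"yaw": 0},{"dx": 0,"dy": 0,"dz": 0,"yaw": 0},{"dx": 0,"dy": 0,"dz": 0,"yaw": 0},{"dx": 0,"dy": 0,"dz": 0,"yaw": 0},{"dx": 0,"dy": 0,"dz": -30,"yaw": 0},{"dx": 0,"dy": 0,"dz": -40,"yaw": 0},{"dx": -10,"dy": 0,"dz": -40,"yaw": 0},{"dx": -10,"dy": 0,"dz": 0,"yaw": 0},{"dx": 0,"dy": 0,"dz": 0,"yaw": 0},{"dx": 0,"dy": 0,"dz": 0,"yaw": 0}], "jaw": 0.6}}

```text
time_s: 16.6
tool_pos: [479.1, -286.0, 152.5]
orientation: [-0.0, 0.992, 0.123, -0.0]
contact_force: [0.4, 0.5, 0.4]
opening: 54.8
grip_force: 0.0
```

```bash
python3 - <<'E'
from h import *
c=snap('wrist','w5')
cv2.imwrite('pics/crop5.png',cv2.resize(c['color'][40:240,190:430,::-1],None,fx=3,fy=3,interpolation=cv2.INTER_CUBIC))
E
```

```text
(no output)
```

View pics/crop5.png

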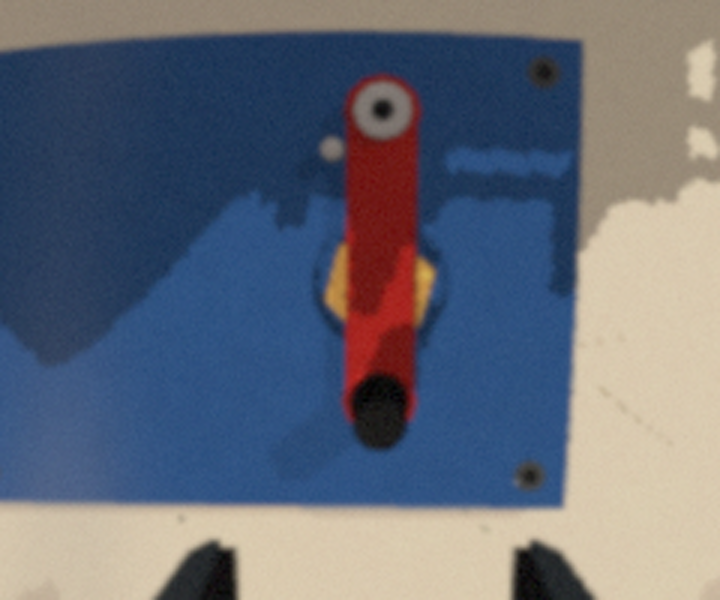

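The keeper lies over the seated nut, whose edges show at crop (335,285) and (425,285), and is against its stop pin at (332,149). The gripper is clear, so I hand the job in.

```bash
python3 -c "
from rig import manip
print(manip.finish_job())"
```

```text
the job is handed in; nothing more can be done
None
```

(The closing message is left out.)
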